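# Run the stockroom nut dispenser: set the feed lever, hold the gate open at the mark

## Task

To run the nut dispenser, first, with its gate still shut, turn the feed-rate lever on the grey box until it points into the green clip and let go of it. Then pull the dispenser's spring-return gate slide out by its black handle until its red pointer stands over the yellow band, and keep holding it there: finish while still holding the handle, with the lever still on green. Leave the green clip and yellow band as set, and the bins, fittings and tools lying around where they are.

Things in the scene. Friction and masses are not known exactly. Their poses are not given: they have to be found in the camera images.
- gate (a joint): how far the dispenser's spring-return gate slide is drawn out, m: 0 = shut (where it starts and where its spring pulls it), 0.095 = its end stop. Pulling takes about 4 N at the start and rises by 120 N per m (about 10 to 13 N at the marks); let go, it shuts again.
- gate_handle (a point): centre of the gate slide's handle: a level black round bar, diameter 16, 90 long along this frame's x, 125 above the table, standing free 44 above the aluminium slide plate on two steel posts 80 apart (40 either side of this point). The slide draws out along this frame's -y (level). The blue hopper stands on the other side (+y), its near face 135 from the closed bar and its top 184 above the table.
- gate_pointer (a point): red pointer bar of the slide, 4 thick, reaching 95 out to the +x side of the slide over a white scale ledge; this point is 85 to +x and 20 to +y of the bar's centre and 40 below it; it moves with the slide. Same axes as gate_handle.
- mark (a joint): where the yellow band is set on the scale, m: the value of joint gate at which the red pointer stands over the middle of the band. 0.05 to 0.08. The band stays put.
- gate_mark (a point): centre of the top of the yellow band on the white scale ledge; the band is 12 wide along y (so 6 either side of its middle) and 50 long along x. Same axes as gate_handle.
- lever (a joint): angle of the feed-rate lever, rad, about the vertical through point lever_pivot, growing counter-clockwise seen from above, range -1 to 1; it turns with light friction (about 2 N at the knob) and stays where it is left.
- lever_pivot (a point): the lever's pivot, on top of the grey lever box (150 x 230, 70 high); its x axis points along the lever from the pivot towards knob and pointer tip and turns with the lever; z up. The lever bar's top is 85 above the table.
- lever_knob (a point): on the axis of the lever's upright red knob (cylinder, diameter 24, from 85 to 135 above the table), 75 from the pivot; this point is 115 above the table, 20 below the knob's top. Same axes as lever_pivot.
- clip (a joint): where the green clip is set, rad: the value of joint lever at which the lever points at the middle of the green. 0.1 to 0.8. The clip stays put.
- lever_mark (a point): centre of the top of the green clip on the white face of the lever box, 104 from the pivot; its x axis points from the pivot outward through the clip's middle. The clip is about 20 wide across (about 0.09 rad either side of its middle).
- carton: open cardboard box of nuts 120 x 100 x 70; origin at its underside. A bystander, to be left alone.
- strut: offcut of galvanised channel 120 x 41 x 41, lying along its x; origin at its underside. A bystander, to be left alone.
- coupling: short steel pipe coupling, outer diameter 54, 55 tall, standing; origin at its underside. A bystander, to be left alone.
- beamclamp: dark steel C-shaped beam clamp 50 x 35, 73 tall with its bolt; origin at its underside. A bystander, to be left alone.
- jar: clear screw-lid jar, diameter 60, 80 tall; origin at its underside. A bystander, to be left alone.
- spraycan: blue can, diameter 60, 110 tall; origin at its underside. A bystander, to be left alone.
- wrench: steel open wrench lying flat; origin at its underside. A bystander, to be left alone.

How it is judged:
By the outcome, as a careful person would: the job done as asked, in the order asked, and still so for the second after the job is handed in, while the arm keeps its last pose, push and grip.
It also fails if it takes over 51 s, if anything falls off the work surface, if the arm or the gripper's body presses on something with over 40 N, if the wrist force passes 120 N, or if a joint passes its speed limit or range.

## Robot

A 7-joint arm with a two-finger parallel gripper is mounted at the origin on the work surface. World frame = base frame: x ahead of the robot, y to its left, z up, the work surface at z = 0. Lengths are in m, angles in rad, forces in N, time in s.
With the tool pointing down it reaches from about 0.425 to 0.875 m from the base axis. Payload 9.9 kg.
Tool frame: the origin (TCP) lies between the finger pads; the fingertips stand 8 mm ahead of it and the grasp point (between the pads) lies 11 mm behind it; z points along the fingers, y is the line along which they close (so a half turn about z gives the same grasp; the last joint's range is limited). The gripper opens to 85 mm and grips with 20 to 120 N. Pads are 22 mm wide; open, the fingers measure 114 mm over their backs; the gripper's body (76 mm by 85 mm) begins 54 mm behind the grasp point. The pads swing forward as they close: fully open they stand 13 mm farther back than shut.
Start: joints at [-1.212, 0.576, 0.025, 1.437, -0.015, 1.129, -0.057], TCP at [0.289, 0.61, 0.212] pointing down, gripper open.
Joint ranges: [-2.76, 2.76], [-0.34, 2.15], [-1.52, 1.57], [0.19, 2.46], [-1.09, 4.23], [0.17, 1.99], [-2.82, 2.82]. Speed limits (rad/s): [2.22, 2.22, 3.01, 3.01, 3.14, 3.14, 3.14].

## Interface

Orientations are given as a unit quaternion [w, x, y, z].
In Python, from cell import robot, read_camera, camera_info gives the robot as it stands. The module is installed in compiled form; this text tells all that it offers. Calls block until the motion is done:
- robot.move_pose(position, orientation): joint-space move of the TCP to a pose.
- robot.servo_line(position, rate=0.15, rot=None, max_force=None): straight line of the TCP; rot=None keeps the orientation; rate is the mean speed in m/s. With max_force (N) it stops when the force on the tool has changed by that much, and returns True; else False.
- robot.goto_joints(angles): joint-space move.
- robot.release() and robot.grab(effort=None): open the fingers fully, or close them until they stop; effort is the grip in N (None keeps the last).
- robot.dwell(seconds).
- robot.ik(position, orientation): joint angles nearest the present ones, or None.
- robot.read_state(): the state.
- read_camera(name): name is "scene" or "top"; returns (picture, depth): 480x640x3 uint8, red, green, blue; 480x640 float32, m along the optical axis (not along the pixel's ray), 0 where there is no reading.
- camera_info(name): a dict with "K" (3x3 intrinsics, pixels), "xyz" and "attitude" of the camera in the world. Camera axes: x right, y down, z forward; pixel columns grow to the right and rows downward; lengths in m; the calibration is good to about 2 mm. A picture is of the moment at which its call begins. camera_info takes no time and is no camera call.
A pose or a line that the arm cannot do raises robot.MotionError and nothing moves.
- robot.sign_off(): hands the job in; it is judged then, once.
The state is a dict: "clock": time; "joints": joint angles; "dq": joint speeds; "joint_efforts": joint torques, N m; "eef_pos": TCP position; "eef_rot": TCP orientation; "wrist_force": force on the tool from outside, world axes, zero at the start; "moment": the same for the moment, N m; "gripper_width": finger opening in m; "grip_force": force on a finger pad.
Only numpy, scipy, OpenCV 4.12 (cv2) and the standard library are available. Lean on these libraries where they do the work, as an engineer would, in place of code of your own. Each camera call takes 0.05 s, during which the arm holds its last target. There are 200 camera calls.

## Working session

There is one attempt and no reset: what is moved stays moved. The work goes in short steps, each a Python script; the robot and the scene stay as the last script left them, time stands still between calls to the robot, and variables do not carry over. Pictures are saved under pics/ and viewed, at most 10 in all, crops included, and the job is handed in when it is done.

```bash
mkdir -p pics; cat > h.py <<'E'
import numpy as np, cv2
from cell import robot, read_camera, camera_info
from scipy.spatial.transform import Rotation as R
def snap(n,f):
    p,d=read_camera(n); cv2.imwrite('pics/%s.png'%f,p[:,:,::-1]); np.save('pics/%s.npy'%f,d); return p,d
def cam(n):
    c=camera_info(n); a=np.array(c['attitude'],float)
    M=a if a.shape==(3,3) else R.from_quat(a,scalar_first=True).as_matrix()
    return np.array(c['K']),np.array(c['xyz']),M
def pt(n,u,v,z=None,d=None):
    K,t,M=cam(n); r=M@np.linalg.solve(K,[u,v,1.])
    return t+r*(d if d is not None else (z-t[2])/r[2])
def px(n,P):
    K,t,M=cam(n); q=K@(M.T@(np.array(P)-t)); return q[:2]/q[2]
def down(yaw): # tool z down, tool y axis at world angle yaw
    y=np.array([np.cos(yaw),np.sin(yaw),0]); z=np.array([0,0,-1.]); x=np.cross(y,z)
    return R.from_matrix(np.stack([x,y,z],1)).as_quat(scalar_first=True)
E
python3 -c "
from h import *
for n in('scene','top'): snap(n,n+'0'); print(camera_info(n))
s=robot.read_state();print(s['clock'],s['eef_rot'])"
```

```text
{'K': array([[477.4426167 ,   0.        , 316.04783064],
       [  0.        , 477.4426167 , 236.69985528],
       [  0.        ,   0.        ,   1.        ]]), 'xyz': array([ 1.25214686, -0.00723648,  1.0246696 ]), 'attitude': array([-0.23508825,  0.6880196 ,  0.64904082, -0.22384941])}
{'K': array([[434.5843125 ,   0.        , 313.46473697],
       [  0.        , 434.5843125 , 229.90589517],
       [  0.        ,   0.        ,   1.        ]]), 'xyz': array([0.51018675, 0.02536773, 1.11151356]), 'attitude': array([ 0.01373045, -0.70389757,  0.70969969, -0.02580777])}
0.1 [-1.25665947e-04  2.19578252e-01  9.75594623e-01 -7.11411112e-04]
```

View pics/top0.png

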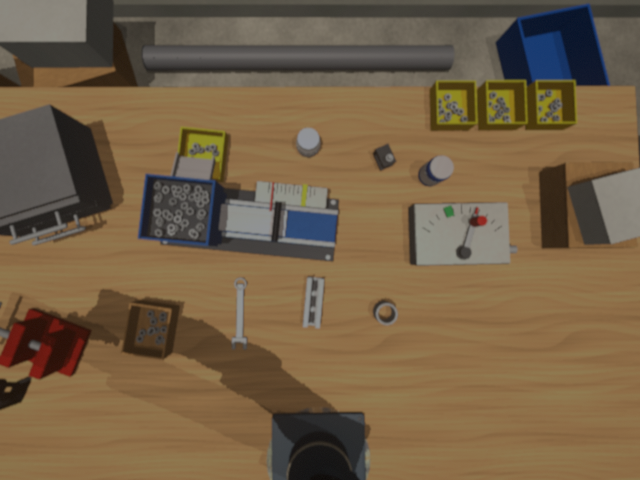

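View pics/scene0.png

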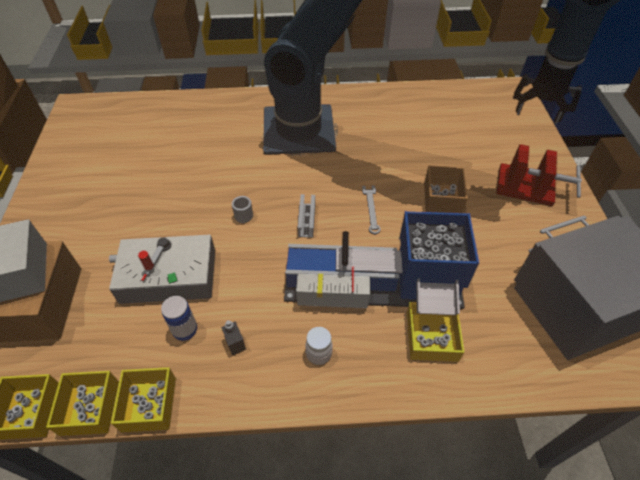

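The top view shows the gate bar near (277,222), the pointer near (271,196) and the yellow band near (304,195). The lever pivot is near (464,253), the knob near (480,221) and the green clip near (449,211). I'll enlarge both areas.

```bash
python3 -c "
from h import *
p=cv2.imread('pics/top0.png')
a=cv2.resize(p[170:270,240:345],None,fx=5,fy=5,interpolation=cv2.INTER_CUBIC)
b=cv2.resize(p[195:270,405:520],None,fx=6,fy=6,interpolation=cv2.INTER_CUBIC)
cv2.imwrite('pics/c1.png',a);cv2.imwrite('pics/c2.png',b)
for q in[(277,222,.133),(271,196,.085),(304,195,.08),(464,253,.085),(480,221,.135),(449,211,.07)]: print(q,pt('top',*q).round(4))
d=np.load('pics/top0.npy')
for u,v in[(277,222),(277,210),(449,211),(478,222),(304,195)]: print(u,v,pt('top',u,v,d=d[v,u]).round(4))
"
```

```text
(277, 222, 0.133) [0.5834 0.0905 0.133 ]
(271, 196, 0.085) [0.6489 0.1076 0.085 ]
(304, 195, 0.08) [0.6515 0.0294 0.08  ]
(464, 253, 0.085) [ 0.5099 -0.3492  0.085 ]
(480, 221, 0.135) [ 0.5821 -0.3695  0.135 ]
(449, 211, 0.07) [ 0.6117 -0.321   0.07  ]
277 222 [0.5835 0.0906 0.1317]
277 210 [0.6106 0.0904 0.1326]
449 211 [ 0.6114 -0.3198  0.0735]
478 222 [ 0.5798 -0.3645  0.1359]
304 195 [0.6521 0.0294 0.0756]
```

View pics/c1.png

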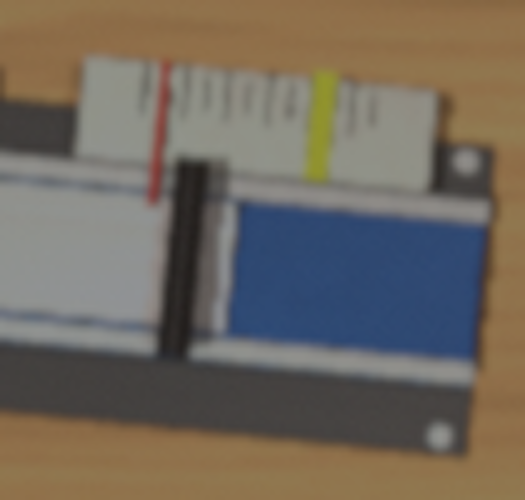

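View pics/c2.png

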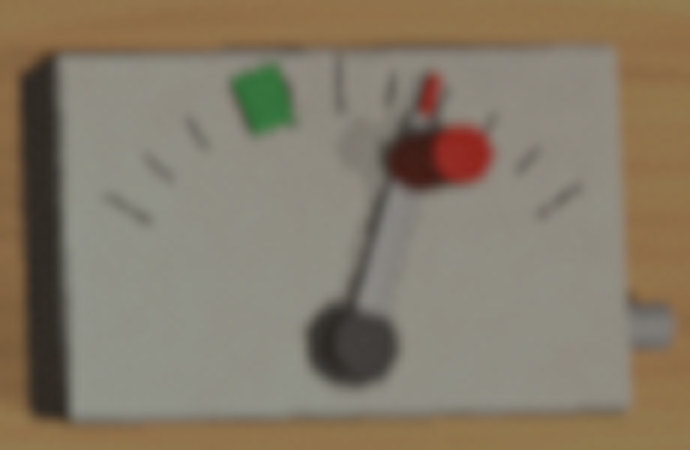

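The gate crop shows the bar from (194,162) to (174,355), the pointer from (167,62) to (153,200) and the band from (326,72) to (317,180). The lever crop shows the knob top at (462,154), the tip at (430,92), the green centre at (264,98) and the pivot cap near (355,342).

```bash
python3 -c "
from h import *
A=lambda x,y,z:pt('top',(x+.5)/5-.5+240,(y+.5)/5-.5+170,z)
B=lambda x,y,z:pt('top',(x+.5)/6-.5+405,(y+.5)/6-.5+195,z)
b1,b2=A(194,162,.132),A(174,355,.132); v=b1-b2; c=(b1+b2)/2; ang=np.arctan2(v[1],v[0])
print('bar',c.round(4),np.linalg.norm(v),ang)
p1,p2=A(167,62,.087),A(153,200,.087); print('ptr',p1.round(4),p2.round(4),np.linalg.norm(p1-p2),np.arctan2(*(p1-p2)[1::-1]))
y1,y2=A(326,72,.076),A(317,180,.076);print('band',y1.round(4),y2.round(4),np.linalg.norm(y1-y2),np.arctan2(*(y1-y2)[1::-1]))
# depth along ledge/box
ex=np.array([np.cos(ang),np.sin(ang),0]);ey=np.array([-ex[1],ex[0],0])
for a in(ang,np.arctan2(*(y1-y2)[1::-1])):
  ey=np.array([-np.sin(a),np.cos(a),0]);print('gate mark',((p1+p2)/2-(y1+y2)/2)@ey, 'ptr-bar',((p1+p2)/2-c)@ey)
k=B(462,154,.135);t=B(430,92,.085);g=B(264,98,.073)
print('knob',k,'tip',t,'green',g)
for x,y,z in[(355,342,.085),(366,340,.095),(345,345,.075)]:
  p=B(x,y,z);print(p.round(4),[ (np.linalg.norm((q-p)[:2]).round(4),np.arctan2(*(q-p)[1::-1]).round(3)) for q in(k,t,g)])
e=[B(60,57,.07),B(617,47,.07),B(70,418,.07),B(630,408,.07)];print(np.array(e).round(4))
"
```

```text
bar [0.5852 0.0919 0.132 ] 0.08778876825830574 -0.10680055807056371
ptr [0.682  0.1026 0.087 ] [0.6163 0.1095 0.087 ] 0.06606275523151929 -0.10368411829587477
band [0.6786 0.0273 0.076 ] [0.6265 0.032  0.076 ] 0.052271201269312645 -0.09006045454913683
gate mark 0.07564272296826224 ptr-bar 0.02091999977255173
gate mark 0.07582485624700994 ptr-bar 0.01987682609402829
knob [ 0.58377698 -0.37316446  0.135     ] tip [ 0.61237321 -0.38150655  0.085     ] green [ 0.61161324 -0.3190162   0.073     ]
[ 0.5133 -0.3487  0.085 ] [(np.float64(0.0746), np.float64(-0.334)), (np.float64(0.1044), np.float64(-0.32)), (np.float64(0.1027), np.float64(0.293))]
[ 0.514  -0.3494  0.095 ] [(np.float64(0.0737), np.float64(-0.328)), (np.float64(0.1035), np.float64(-0.315)), (np.float64(0.1022), np.float64(0.302))]
[ 0.5122 -0.3483  0.075 ] [(np.float64(0.0758), np.float64(-0.334)), (np.float64(0.1056), np.float64(-0.32)), (np.float64(0.1037), np.float64(0.286))]
[[ 0.6291 -0.2378  0.07  ]
 [ 0.6316 -0.4641  0.07  ]
 [ 0.484  -0.2386  0.07  ]
 [ 0.4859 -0.4645  0.07  ]]
```

```bash
cat > s1.py <<'E'
from h import *
P=np.array([.5128,-.3486]); h=np.pi/2
kn=lambda a,z,r=.0745:[P[0]+r*np.cos(a),P[1]+r*np.sin(a),z]
s=robot.read_state()['eef_pos']
robot.servo_line([s[0],s[1],.30],rate=.2)
robot.move_pose(kn(-.325,.23),down(-.325+h))
robot.servo_line(kn(-.325,.104),rate=.1,max_force=12)
print(robot.read_state()['eef_pos'],robot.read_state()['clock'])
robot.grab(25)
s=robot.read_state();print(s['gripper_width'],s['wrist_force'].round(1) if hasattr(s['wrist_force'],'round') else s['wrist_force'])
for a in np.linspace(-.325,.293,7)[1:]: robot.servo_line(kn(a,.104),rate=.06,rot=down(a+h))
s=robot.read_state();print(s['gripper_width'],s['eef_pos'],s['wrist_force'],s['clock'])
robot.release()
robot.servo_line(kn(.293,.25),rate=.15)
robot.move_pose([.5852,.0919,.25],down(-.103+h))
snap('top','top1');snap('scene','scene1')
s=robot.read_state();print(s['eef_pos'],s['clock'],s['joints'])
p=cv2.imread('pics/top1.png')
cv2.imwrite('pics/c3.png',cv2.resize(p[195:270,405:520],None,fx=6,fy=6,interpolation=cv2.INTER_CUBIC))
E
python3 s1.py
```

```text
[ 0.58367909 -0.37273695  0.10471925] 5.675
0.02307510462140233 [0.7 0.4 2.4]
0.022514672492111087 [ 0.58246456 -0.32786203  0.10418794] [-6.73567877 -0.51188315  6.61579257] 7.9167
[0.58550275 0.09039135 0.25008358] 11.325 [-0.65861739  0.49663744  0.68430829  1.62381237 -0.33697153  1.14221795
  1.57394127]
```

View pics/c3.png

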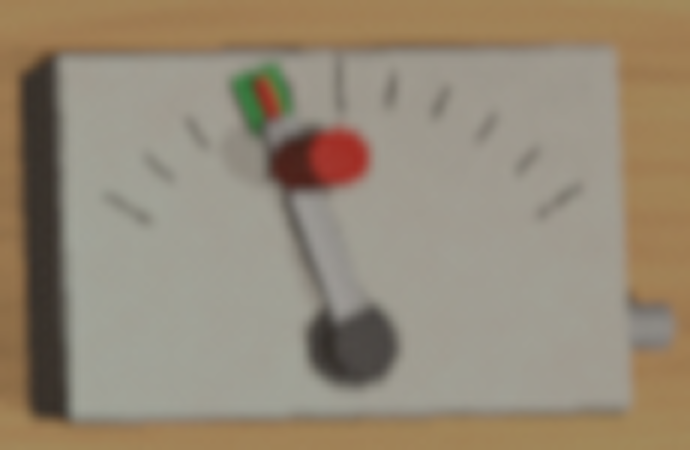

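The lever tip (265,93) lies on the green clip (264,98), and the knob is free. Next I'll check the tip angle numerically and grasp the gate bar.

```bash
cat > s2.py <<'E'
from h import *
B=lambda x,y,z:pt('top',(x+.5)/6-.5+405,(y+.5)/6-.5+195,z)
for q in(B(265,93,.085),B(340,157,.135)):print('lever',np.arctan2(q[1]+.3486,q[0]-.5128))
h=np.pi/2
robot.servo_line([.5852,.0919,.114],rate=.1,max_force=12)
robot.grab(80)
s=robot.read_state();print(s['gripper_width'],s['eef_pos'],s['wrist_force'],s['clock'])
a=-.100; out=np.array([np.sin(a),-np.cos(a),0])
p0=np.array(s['eef_pos']);np.save('p0.npy',p0)
robot.servo_line(p0+.0757*out,rate=.05); robot.dwell(.3)
s=robot.read_state();print(s['gripper_width'],s['eef_pos'],(s['eef_pos']-p0)@out,s['wrist_force'],s['clock'])
snap('top','top2');snap('scene','scene2')
p=cv2.imread('pics/top2.png');q=cv2.imread('pics/scene2.png')
cv2.imwrite('pics/c4.png',np.hstack([cv2.resize(x,(400,400),interpolation=cv2.INTER_CUBIC) for x in(p[165:245,250:330],q[240:320,285:365])]))
E
python3 s2.py
```

```text
lever 0.32084854409656843
lever 0.3020141161270218
0.0002521035470376008 [0.58556809 0.09255366 0.11430451] [-0.60918833  3.05618749  4.22694033] 13.6
-6.100469908383615e-05 [0.57803006 0.01734598 0.11430642] 0.07558451170196093 [0.37283064 0.21755145 0.24077678] 15.55
```

View pics/c4.png

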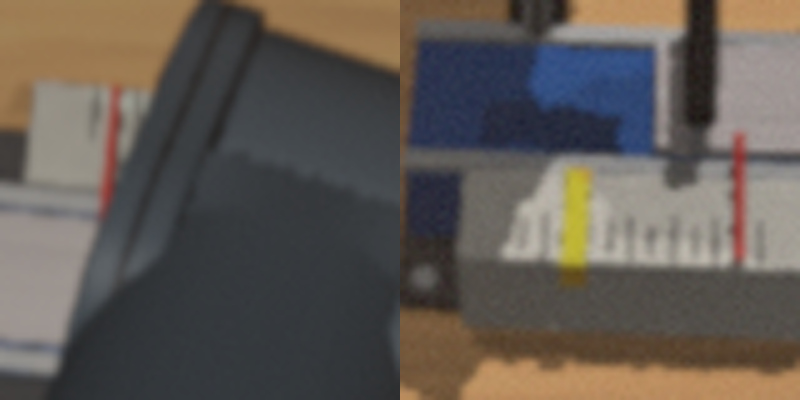

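The pointer has not moved from its closed position and the finger width is 0, so the grasp missed. I'll look at the full scene.

```bash
python3 -c "
from h import *
q=cv2.imread('pics/scene2.png')
cv2.imwrite('pics/c5.png',cv2.resize(q[150:320,250:470],None,fx=3.5,fy=3.5,interpolation=cv2.INTER_CUBIC))
A=lambda u,v,z:pt('scene',u,v,z)
print(px('scene',[.5852,.0919,.125]),px('scene',robot.read_state()['eef_pos']))
"
```

```text
[342.99747956 246.20453528] [311.18667813 247.97557681]
```

View pics/c5.png

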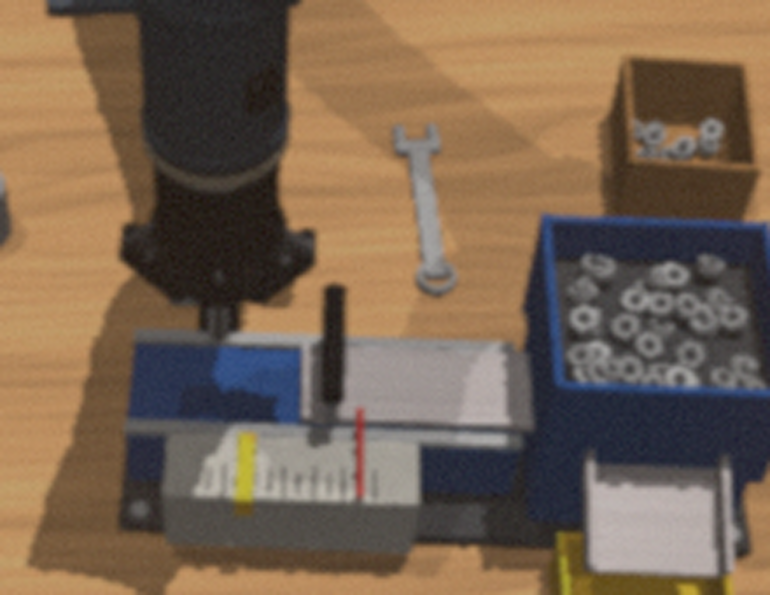

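The gripper is shut beside the bar, and nothing in the scene has been disturbed. The visible tips end higher than expected, near (312,246), so the pads must have slid off the top of the bar. I'll regrasp 14 mm lower.

```bash
cat > s3.py <<'E'
from h import *
s=robot.read_state();e=s['eef_pos'];print('tip px pred',px('scene',[e[0],e[1],e[2]-.008]))
robot.servo_line([e[0],e[1],.22],rate=.15); robot.release()
robot.move_pose([.5852,.0919,.22],down(-.103+np.pi/2))
print(robot.servo_line([.5852,.0919,.100],rate=.08,max_force=12))
s=robot.read_state();print(s['eef_pos'],s['wrist_force'])
snap('scene','scene3')
robot.grab(60)
s=robot.read_state();print(s['gripper_width'],s['grip_force'],s['eef_pos'],s['wrist_force'],s['clock'])
if s['gripper_width']>.010:
    a=-.100; out=np.array([np.sin(a),-np.cos(a),0]); p0=np.array(s['eef_pos']);np.save('p0.npy',p0)
    robot.servo_line(p0+.0757*out,rate=.05); robot.dwell(.3)
    s=robot.read_state();print(s['gripper_width'],(s['eef_pos']-p0)@out,s['wrist_force'],s['clock'])
snap('top','top4');snap('scene','scene4')
q=cv2.imread('pics/scene4.png')
cv2.imwrite('pics/c6.png',cv2.resize(q[220:320,275:395],None,fx=6,fy=6,interpolation=cv2.INTER_CUBIC))
E
python3 s3.py
```

```text
tip px pred [311.22322256 249.97228541]
False
[0.58548698 0.09190181 0.10045495] [ 0.10904079 -0.1583731  -0.30907045]
0.013532168369252178 58.774572014808655 [0.58534218 0.09302062 0.10031748] [-0.55766907  4.0222998   5.37864502] 20.0417
0.01338174974961004 0.07194271553983278 [-1.68914136 13.27437675  5.11111837] 21.9833
```

View pics/c6.png

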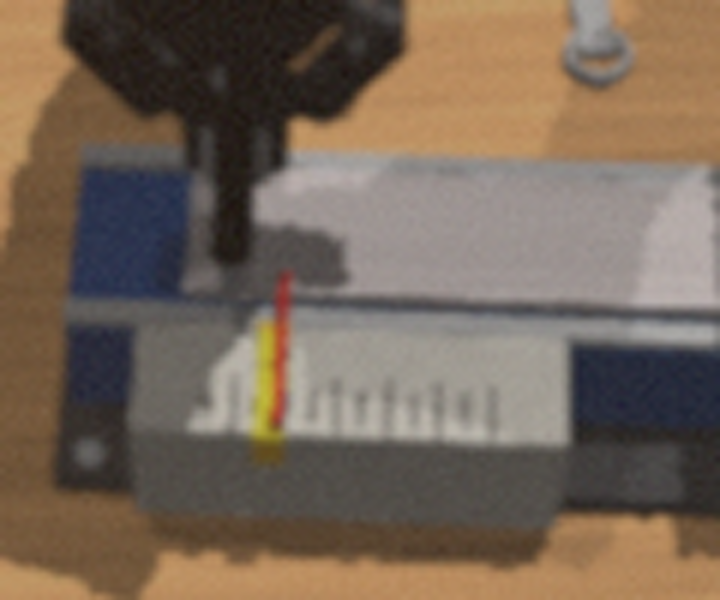

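The bar is now held, with a 13 N pull. The pointer at x≈279 in the crop is about 4 mm short of the band centre at x≈267, because the arm gives under load. I'll pull a little further.

```bash
cat > s4.py <<'E'
from h import *
p0=np.load('p0.npy');a=-.100; out=np.array([np.sin(a),-np.cos(a),0])
robot.servo_line(p0+.0798*out,rate=.03); robot.dwell(.5)
s=robot.read_state();print(s['gripper_width'],(s['eef_pos']-p0)@out,s['wrist_force'],s['clock'])
snap('top','top5');snap('scene','scene5')
q=cv2.imread('pics/scene5.png');p=cv2.imread('pics/top5.png')
f=lambda x:cv2.resize(x,(400,500),interpolation=cv2.INTER_CUBIC)
cv2.imwrite('pics/c7.png',np.hstack([f(q[265:315,300:340]),f(p[200:250,440:480])]))
E
python3 s4.py
```

```text
0.013657707374612306 0.07588418132813797 [-1.84584075 12.09443866  6.15627461] 22.8667
```

View pics/c7.png

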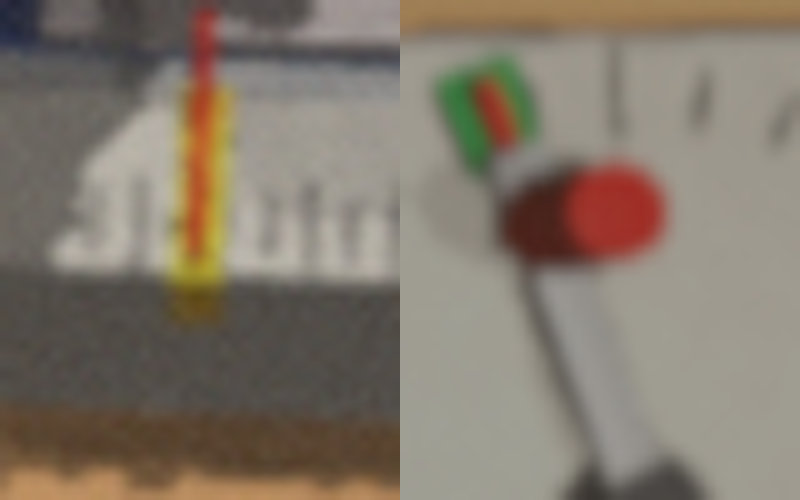

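The red pointer (198,180) sits in the middle of the yellow band, the lever tip is on green, and the grip is holding.

```bash
python3 -c "
from h import *
robot.sign_off()"
```

```text
the job is handed in; nothing more can be done
```

I handed the job in with the lever on green and released, and the gripper still holding the gate open with its red pointer over the middle of the yellow band; the first try at the handle slipped off, so it took a second, lower grasp.

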